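Mount a bamboo blank between the centres of the turning jig

TASK

Get the bamboo blank off the loading deck, under the steel guard bar and down into the V cradle of the turning jig; then push the sliding tailstock up until the two pointed centres are fully home in the ends of the blank and carry it clear of the cradle, held snugly between them. Press gently: do not force the tailstock, and leave the pot, jar, saucer and trowel alone.

Things in the scene. Friction and masses are not known exactly. Their poses are not given: they have to be found in the camera images.
- jig: Wooden turning jig, fixed on the shelf. Origin on the shelf (z = 0) below the middle of its cradle; z up, y along the turning axis towards the tailstock, -x towards the loading deck (all mm below in this frame). The turning axis is at z 90. Bed of two rails, 35 high, y -200 to 230, x -36 to 36.
- deck_edge (a point): Middle of the inner edge of the level plywood loading deck, at jig x -17, z 70.5: the brink of the cradle. Axes as the jig's. The deck's top is at this height and runs from jig x -155 to -17, y -85 to 85, with a lip 6 mm high at x -155 to -149.
- guard_bar (a point): Middle of the steel guard bar, 10 mm thick, at jig x 4, z 130, running along y from -60 to 60 over the cradle, then back to posts at x 62, y -60 and 60. Axes as the jig's. A blank rolled off the deck passes below it with 9 mm to spare but cannot come in from above.
- headstock (a point): Middle of the headstock block's face, on the turning axis at jig y -140; axes as the jig's. Block 75 (x) by 50 (y), 120 high. A steel cone on the axis stands out of it towards +y; its tip is somewhere from jig y -112 to -84, as the last user left it; it is tight and does not move. Both centres are alike: tip radius 3, growing to radius 15 over 22 mm.
- turning_axis (a point): Point on the turning axis, 90 mm above the jig's origin; axes as the jig's.
- cradle: Fixed V cradle of the jig, two 45 degree flanks running along y from -80 to +50 mm. Origin and axes as jig. The near flank ends at the deck's edge (x -17, z 70.5), the far flank rises to x +33, z 83. A blank lying in it has its axis at x 0, z 85, so 5 mm below the turning axis.
- tailstock: Sliding tailstock on the +y end. Origin at the tip of its cone, on the turning axis; axes as the jig's; cone points to -y. Behind it a shaft of radius 9, then a wooden block 64 (x) by 45 (y) by 85 (z) mm, from y 60 to 105, z -55 to 30 of this origin. Slides only along the jig's y, tip from jig y 112 (farthest back) to -10, with about 5 N of friction, and stays where left.
- blank: Hollow bamboo blank, a round tube 140 mm long, 45 mm in diameter (44 at the ends), about 0.2 kg. Origin at the middle of its axis; its y is along the axis (x and z turn as it rolls). Bore 24 mm in diameter, 25 mm deep in each end. It starts lying on the loading deck, roughly along the jig's y, origin at z 93. A cone is fully home 16.5 mm deep.
- pot: Terracotta pot, 120 mm wide, 110 high, bystander; origin under its centre.
- jar: Glass jar with screw lid, 80 mm wide, 120 high, bystander; origin under its centre.
- saucer: White ceramic saucer, 140 mm wide, 20 high, bystander; origin under its centre.
- trowel: Green plastic hand trowel lying flat, about 270 mm long along its x, 75 wide, bystander; origin on the shelf about its middle.
There are look-alikes about, which are no part of the job. There is more than one size of the blank; the one meant has the size given above.

How it is judged:
By the outcome, as a careful person would: the job done as asked, in the order asked, and still so for the second after the job is handed in, with the robot touching nothing.
It also fails if it takes over 48 s, if anything falls off the work surface, if the arm or the gripper's body presses on something with over 40 N, if the wrist force passes 120 N, or if a joint passes its speed limit or range.

ROBOT

A 7-joint arm with a two-finger parallel gripper is mounted at the origin on the work surface. World frame = base frame: x ahead of the robot, y to its left, z up, the work surface at z = 0. Lengths are in mm, angles in rad, forces in N, time in s.
With the tool pointing down it reaches from about 425 to 800 mm from the base axis. Payload 8.3 kg.
Tool frame: the origin (TCP) lies midway between the tips of the shut fingers; the grasp point (between the pads) lies behind it (env.grip_point_offset is the z of the grasp point in the tool frame, in mm); z points along the fingers, y is the line along which they close (so a half turn about z gives the same grasp; the last joint's range is limited). The gripper opens to 85 mm and grips with 20 to 120 N. Pads are 22 mm wide; open, the fingers measure 114 mm over their backs; the gripper's body (76 mm by 85 mm) begins 54 mm behind the grasp point. The pads swing forward as they close: fully open they stand 13 mm farther back than shut.
Start: joints at [-1.381, 0.383, 0.016, 1.37, -0.006, 1.388, -0.046], TCP at [156.27, 605.13, 231.279] pointing down, gripper open.
Joint ranges: [-2.95, 2.95], [-0.25, 2.06], [-1.52, 1.56], [0.18, 2.33], [-1.44, 4.58], [0.02, 2.06], [-3.01, 3.01]. Speed limits (rad/s): [2.39, 2.39, 3.01, 3.01, 3.14, 3.14, 3.14].

INTERFACE

Orientations are given as a 3x3 rotation matrix whose columns are the frame's x, y, z axes.
In Python, from station import env, grab_frame, job, spotter gives the robot as it stands.
- The arm moves only by the shell command python3 -m crank 'ROWS'. ROWS is JSON, a list of rows, each an object of numbers: "dx", "dy", "dz": the shift along the world's x, y, z in mm; "wx", "wy", "wz": the turn, a rotation vector about the world's x, y, z in degrees; "fingers": the opening, from 0 (shut) to 1 (fully open). A call has 1 to 10 rows; each row shifts and turns the commanded pose from where the row before left it; what a row does not reach is not made up. A row lasts 1/8 s, in which the tool goes at most 62.5 mm and 10.7 degrees, less where a joint would pass 70% of its speed; a pose out of reach is approached as far as the arm can. A call with a gripper value outside its range is refused whole. The fingers move at their own pace and stop on an object; the grip force is fixed at half the most. Time passes only in rows, so rows that do not move let the fingers close. It gives the time, the measured TCP pose, the force, the opening and the grip force at its end, in the units of the state.
- env.get_state(): the state, without advancing time (a new reading comes with each control period).
- grab_frame(name): name is "scene" or "top" or "wrist"; returns a dict with "color" (384x512x3 uint8, red, green, blue), "fovy" (degrees; the focal length in pixels is half the picture's height over the tangent of half this angle, whatever the lens; pixels are square), "cx", "cy" (the principal point, pixels), "world_from_camera" (4x4, takes a point from camera to world coordinates); the wrist camera has in their place "T_tool_cam" (4x4, takes a point from camera to tool coordinates, whose origin is the TCP and whose axes are the flange's). Camera axes: x right, y up, looking along -z (the intrinsics and any distortion apply to the point x, -y, -z); pixel columns grow to the right and rows downward; lengths in mm; the calibration is good to about 2 mm. A picture is of the moment at which its call begins: read the wrist's pose just before it. There is no depth.
- job.job_done(): hands the job in; it is judged then, once.
Trained networks look in a picture, given as the dict that the camera call returned (one of the last four; its "shot" number tells which), for a name from the list of things; names that differ only in an ending like _2 or _b are one class to them, and where a whole thing is asked for, a point or a joint stands for the part that bears it (a point fixed in the world has none). Each returns a list of dicts, best first, with "score" (0 to 1); they miss things now and then, are a little off and sometimes report something else, mostly with a low value. They report only what shows in the picture. A call takes as long as a camera call. They do not tell look-alikes from the thing itself.
- spotter.find_in(picture, name): "bbox" ([centre column, centre row, width, height] in pixels, round what is visible of it).
The state is a dict: "time": time; "joint_pos": joint angles; "qvel": joint speeds; "joint_efforts": joint torques, N m; "position": TCP position; "orientation": TCP orientation; "ft_force": force on the tool from outside, world axes, zero at the start; "moment": the same for the moment, N m; "gripper_width": finger opening in mm; "finger_force": force on a finger pad.
Only numpy, scipy, OpenCV 4.12 (cv2) and the standard library are available. Lean on these libraries where they do the work, as an engineer would, in place of code of your own. Each camera call takes 0.05 s, during which the arm holds its last target. There are 200 camera calls.

## Working session

There is one attempt and no reset: what is moved stays moved. The work goes in short steps, Python scripts to look and compute and a shell command to move; the robot and the scene stay as the last step left them, time stands still between calls to the robot, and variables do not carry over. Pictures are saved under pics/ and viewed, at most 10 in all, crops included, and the job is handed in when it is done.

```bash
ls; mkdir -p pics
cat > h.py <<'E'
import numpy as np, cv2
from station import env, grab_frame, job, spotter
def save(p,n): cv2.imwrite(f'pics/{n}.png',cv2.cvtColor(p['color'],cv2.COLOR_RGB2BGR))
def cam(p,st=None):
    if 'world_from_camera' in p: T=np.array(p['world_from_camera'])
    else:
        W=np.eye(4);W[:3,:3]=st['orientation'];W[:3,3]=st['position'];T=W@np.array(p['T_tool_cam'])
    f=p['color'].shape[0]/2/np.tan(np.radians(p['fovy'])/2)
    return T,f
def ray(p,u,v,st=None):
    T,f=cam(p,st); d=T[:3,:3]@np.array([(u-p['cx'])/f,-(v-p['cy'])/f,-1]); return T[:3,3],d
def atz(p,u,v,z,st=None):
    o,d=ray(p,u,v,st); return o+d*(z-o[2])/d[2]
def proj(p,X,st=None):
    T,f=cam(p,st); c=np.linalg.inv(T)@np.append(X,1); return p['cx']+f*c[0]/-c[2], p['cy']-f*c[1]/-c[2]
E
python3 - <<'E'
from h import *
s=env.get_state(); print(s['time'],s['position'],s['orientation'],env.grip_point_offset)
for n in('scene','top'):
    p=grab_frame(n); save(p,n); print(n,{k:v for k,v in p.items() if k!='color'})
    for t in('jig','blank','tailstock','headstock','guard_bar','cradle','pot','jar','saucer','trowel'):
        print(t,[(np.round(d['bbox']).tolist(),round(d['score'],2)) for d in spotter.find_in(p,t)[:4]])
E
```

```text
pics
0.0 [156.17386622 604.64412432 230.26108966] [[-9.68227457e-01  2.50070760e-01 -4.54836829e-04]
 [ 2.50071170e-01  9.68225536e-01 -1.92900875e-03]
 [-4.20040510e-05 -1.98146081e-03 -9.99998036e-01]] -18.700000000000003
scene {'fovy': 45.01465978935745, 'cx': 250.95181732534198, 'cy': 191.15277936239355, 'world_from_camera': array([[-7.81475039e-01, -4.35273697e-01,  4.47027484e-01,
         1.26880314e+03],
       [ 6.23585606e-01, -5.68895216e-01,  5.36189542e-01,
         8.20004743e+02],
       [ 2.09225925e-02,  6.97778648e-01,  7.16007824e-01,
         1.22891424e+03],
       [ 0.00000000e+00,  0.00000000e+00,  0.00000000e+00,
         1.00000000e+00]]), 'shot': 1}
jig [([236.0, 187.0, 77.0, 107.0], 0.57)]
blank [([241.0, 165.0, 29.0, 29.0], 0.66), ([275.0, 152.0, 17.0, 19.0], 0.66), ([296.0, 198.0, 10.0, 21.0], 0.44)]
tailstock [([249.0, 207.0, 32.0, 33.0], 0.66)]
headstock [([236.0, 188.0, 83.0, 102.0], 0.8)]
guard_bar [([236.0, 187.0, 83.0, 105.0], 0.68)]
cradle [([224.0, 176.0, 27.0, 27.0], 0.52)]
pot [([358.0, 300.0, 49.0, 49.0], 0.73)]
jar [([187.0, 210.0, 27.0, 36.0]
[... 508 characters left out ...]
   1.41580703e+03],
       [ 0.00000000e+00,  0.00000000e+00,  0.00000000e+00,
         1.00000000e+00]]), 'shot': 2}
jig [([288.0, 186.0, 148.0, 85.0], 0.83)]
blank [([291.0, 191.0, 47.0, 24.0], 0.84), ([230.0, 225.0, 25.0, 25.0], 0.82), ([306.0, 260.0, 33.0, 7.0], 0.68)]
tailstock [([241.0, 158.0, 38.0, 23.0], 0.86)]
headstock [([286.0, 187.0, 146.0, 87.0], 0.97)]
guard_bar [([289.0, 184.0, 145.0, 83.0], 0.89)]
cradle [([298.0, 168.0, 44.0, 24.0], 0.78), ([75.0, 167.0, 55.0, 42.0], 0.3)]
pot [([74.0, 167.0, 52.0, 46.0], 0.94)]
jar [([278.0, 107.0, 23.0, 32.0], 0.81)]
saucer [([199.0, 104.0, 46.0, 45.0], 0.67), ([287.0, 188.0, 144.0, 89.0], 0.26)]
trowel [([422.0, 205.0, 68.0, 73.0], 0.66)]
```

Run:
```python
import cv2
i=cv2.imread('pics/top.png')[90:290,170:450]; j=cv2.resize(i,None,fx=2.85,fy=2.85,interpolation=cv2.INTER_CUBIC); cv2.imwrite('pics/topc.png',j)
```

```text
(no output)
```

View pics/topc.png

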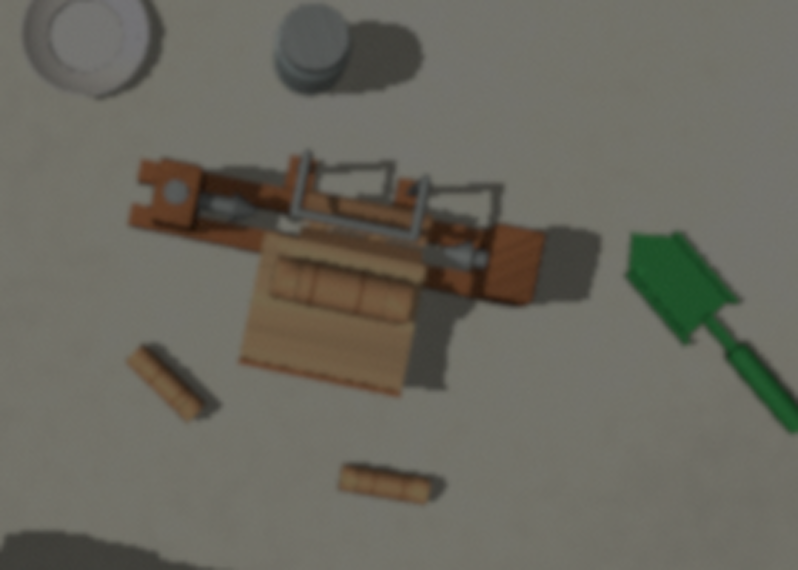

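```bash
cat >> h.py <<'E'
from scipy.optimize import least_squares
def J(q,X):
    x,y,a=q; c,s=np.cos(a),np.sin(a); X=np.asarray(X,float); return np.array([x+c*X[0]-s*X[1],y+s*X[0]+c*X[1],X[2]])
def inv(q,P):
    c,s=np.cos(q[2]),np.sin(q[2]); dx,dy=P[0]-q[0],P[1]-q[1]; return np.array([c*dx+s*dy,-s*dx+c*dy,P[2]])
def fit(obs,q0=(500,-100,-.15)):  # obs: (pic,st,u,v,X)
    r=lambda q: np.ravel([np.subtract(proj(p,J(q,X),st),(u,v)) for p,st,u,v,X in obs])
    s=least_squares(r,q0,loss='soft_l1',x_scale=[100,100,.1]); print('jig',np.round(s.x,3),'res',np.round(r(s.x),1).tolist()); return s.x
E
python3 - <<'E'
from h import *
p=grab_frame('top')
F=lambda c,r:(170+c/2.85,90+r/2.85)
pts=[((240,361),(-155,85,76.5)),((401,393),(-155,-85,76.5)),((545,231),(37.5,-190,120)),((489,225),(37.5,-140,120)),((535,303),(-37.5,-190,120)),((295,215),(4,60,135)),((415,235),(4,-60,135))]
q=fit([(p,None,*F(*a),X) for a,X in pts])
for n,a,z in(('blank+',(272,280),93),('blank-',(412,303),93),('head tip',(440,255),90),('tail tip',(253,210),90),('tailblock L',(137,195),115),('tailblock R',(203,190),115)):
    print(n,np.round(inv(q,atz(p,*F(*a),z)),1))
for X in((0,0,90),(-80,0,93),(0,160,90)): print(X,J(q,X))
print(np.degrees(q[2]))
s=env.get_state();p=grab_frame('wrist');print(p['T_tool_cam'],p['fovy'])
E
```

```text
jig [ 5.70987e+02 -1.58572e+02 -1.91000e-01] res [-0.7, 1.0, -0.0, 1.3, 0.6, -0.4, 3.0, -1.8, -0.8, 0.2, -0.1, -1.1, -0.2, 0.3]
blank+ [-64.6  68.1  93. ]
blank- [-59.4 -75.7  93. ]
head tip [ -5.7 -94.6  90. ]
tail tip [  1.7 101.1  90. ]
tailblock L [ -8.8 217.7 115. ]
tailblock R [  9.2 153.9 115. ]
(0, 0, 90) [ 570.98739646 -158.57240117   90.        ]
(-80, 0, 93) [ 492.43933273 -143.4000024    93.        ]
(0, 160, 90) [601.33219399  -1.47627371  90.        ]
-10.932650183756325
[[ 5.21004872e-04  9.53904723e-01  3.00109159e-01  7.76148490e+01]
 [ 9.99999862e-01 -5.16934956e-04 -9.29598552e-05  3.44850701e-01]
 [ 6.64620698e-05  3.00109166e-01 -9.53904861e-01 -1.43071973e+02]
 [ 0.00000000e+00  0.00000000e+00  0.00000000e+00  1.00000000e+00]] 71.82859637320819
```

```bash
python3 -m crank '[{"dx":35,"dy":-35,"dz":10,"wz":3.5},{"dx":40,"dy":-40,"dz":10},{"dx":40,"dy":-40,"dz":10},{"dx":40,"dy":-40,"dz":10},{"dx":40,"dy":-40,"dz":10},{"dx":40,"dy":-40,"dz":10},{"dx":40,"dy":-45,"dz":10},{"dx":25,"dy":-55},{"dx":20,"dy":-55},{"dx":0,"dy":-55}]'; python3 -m crank '[{"dy":-55},{"dy":-55},{"dy":-55},{"dy":-55},{"dy":-55},{"dy":-55},{},{}]'
```

```text
schema error: expected keys dx, dy, dz, wx, wy, wz, fingers
schema error: expected keys dx, dy, dz, wx, wy, wz, fingers
```

```bash
python3 -m crank '[{"dx":35,"dy":-35,"dz":10,"wx":0,"wy":0,"wz":3.5,"fingers":1},{"dx":40,"dy":-40,"dz":10,"wx":0,"wy":0,"wz":0,"fingers":1},{"dx":40,"dy":-40,"dz":10,"wx":0,"wy":0,"wz":0,"fingers":1},{"dx":40,"dy":-40,"dz":10,"wx":0,"wy":0,"wz":0,"fingers":1},{"dx":40,"dy":-40,"dz":10,"wx":0,"wy":0,"wz":0,"fingers":1},{"dx":40,"dy":-40,"dz":10,"wx":0,"wy":0,"wz":0,"fingers":1},{"dx":40,"dy":-45,"dz":10,"wx":0,"wy":0,"wz":0,"fingers":1},{"dx":25,"dy":-55,"dz":0,"wx":0,"wy":0,"wz":0,"fingers":1},{"dx":20,"dy":-55,"dz":0,"wx":0,"wy":0,"wz":0,"fingers":1},{"dx":0,"dy":-55,"dz":0,"wx":0,"wy":0,"wz":0,"fingers":1}]'
```

```text
time: 2.45
position: [477.2, 157.7, 301.2]
orientation: [[-0.981, 0.192, 0.0], [0.192, 0.981, -0.001], [-0.0, -0.0, -1.0]]
ft_force: [0.3, -0.3, -0.1]
gripper_width: 85.6
finger_force: 0.0
```

```bash
python3 -m crank '[{"dx":0,"dy":-55,"dz":0,"wx":0,"wy":0,"wz":0,"fingers":1},{"dx":0,"dy":-55,"dz":0,"wx":0,"wy":0,"wz":0,"fingers":1},{"dx":0,"dy":-55,"dz":0,"wx":0,"wy":0,"wz":0,"fingers":1},{"dx":0,"dy":-55,"dz":0,"wx":0,"wy":0,"wz":0,"fingers":1},{"dx":0,"dy":-50,"dz":0,"wx":0,"wy":0,"wz":0,"fingers":1},{"dx":0,"dy":-20,"dz":0,"wx":0,"wy":0,"wz":0,"fingers":1},{"dx":0,"dy":0,"dz":0,"wx":0,"wy":0,"wz":0,"fingers":1},{"dx":0,"dy":0,"dz":0,"wx":0,"wy":0,"wz":0,"fingers":1}]'
python3 - <<'E'
from h import *
import pickle
s=env.get_state();p=grab_frame('wrist');save(p,'w1');pickle.dump((s,p),open('w1.pkl','wb'));print(s['position'])
j=cv2.resize(cv2.imread('pics/w1.png'),(800,600),interpolation=cv2.INTER_CUBIC);cv2.imwrite('pics/w1b.png',j)
E
```

```text
time: 3.45
position: [476.5, -128.4, 301.2]
orientation: [[-0.982, 0.189, -0.0], [0.189, 0.982, 0.0], [0.0, 0.0, -1.0]]
ft_force: [-0.2, 0.7, -0.5]
gripper_width: 85.4
finger_force: 0.0
[ 476.49189216 -128.4133926   301.18413059]
```

View pics/w1b.png

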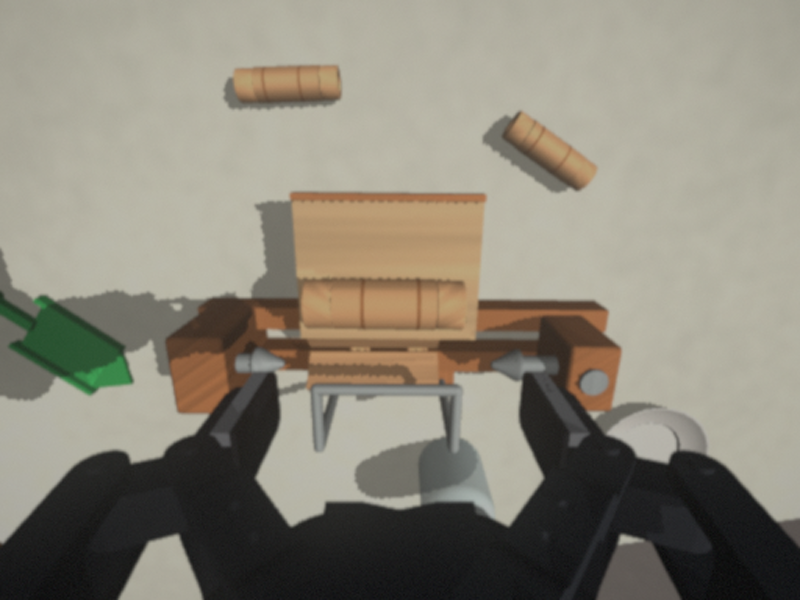

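Run:
```python
from h import *
import pickle
s,p=pickle.load(open('w1.pkl','rb'))
F=lambda c,r:((c+.5)/1.5625-.5,(r+.5)/1.5625-.5)
pts=[((292,194),(-155,-85,76.5)),((486,195),(-155,85,76.5)),((300,334),(-17,-85,70.5)),((478,339),(-17,85,70.5)),((317,388),(4,-60,131)),((458,388),(4,60,131))]
q=fit([(p,s,*F(*a),X) for a,X in pts],(571,-158,-.19)); np.save('q.npy',q)
for n,a,z in(('blank- bottomedge',(300,303),93),('blank+',(467,303),93),('head tip',(284,363),90),('tail tip',(493,363),90)):
    print(n,np.round(inv(q,atz(p,*F(*a),z,s)),1))
# blank silhouettes: edges at left & right
for c in(320,450):
  for r in(279,330): print(c,r,np.round(inv(q,atz(p,*F(c,r),93,s)),1))
print(np.degrees(q[2]),np.degrees(np.arctan2(s['orientation'][0][1],s['orientation'][1][1])))
```

```text
jig [ 5.71698e+02 -1.56335e+02 -1.99000e-01] res [-0.8, -1.3, 1.2, -0.7, 1.3, 2.1, -1.2, -0.1, -0.0, 0.1, -0.1, 0.9]
blank- bottomedge [-59.7 -79.2  93. ]
blank+ [-61.2  69.9  93. ]
head tip [  1.1 -98.7  90. ]
tail tip [-0.8 98.5 90. ]
320 279 [-82.  -60.3  93. ]
320 330 [-33.9 -62.5  93. ]
450 279 [-83.2  53.7  93. ]
450 330 [-35.1  56.   93. ]
-11.421732328021394 10.882473683194656
```

Run:
```python
from h import *
q=np.load('q.npy'); P=env.get_state()['position']
for X in((-112,-4,72),(-70,-4,72),(-40,-4,72),(-32,-4,72)): print(X,J(q,X)-P)
```

```text
(-112, -4, 72) [ -15.41296137   -9.91230167 -229.17382088]
(-70, -4, 72) [  25.7552762   -18.22952571 -229.17382088]
(-40, -4, 72) [  55.16116017  -24.17040002 -229.17382088]
(-32, -4, 72) [  63.00272923  -25.75463317 -229.17382088]
```

```bash
python3 -m crank '[{"dx":-10,"dy":-5,"dz":-40,"wx":0,"wy":0,"wz":-0.3,"fingers":1},{"dx":-7,"dy":-5,"dz":-45,"wx":0,"wy":0,"wz":0,"fingers":1},{"dx":0,"dy":0,"dz":-45,"wx":0,"wy":0,"wz":0,"fingers":1},{"dx":0,"dy":0,"dz":-40,"wx":0,"wy":0,"wz":0,"fingers":1},{"dx":0,"dy":0,"dz":-30,"wx":0,"wy":0,"wz":0,"fingers":1},{"dx":0,"dy":0,"dz":-19,"wx":0,"wy":0,"wz":0,"fingers":1},{"dx":0,"dy":0,"dz":-10,"wx":0,"wy":0,"wz":0,"fingers":1},{"dx":0,"dy":0,"dz":0,"wx":0,"wy":0,"wz":0,"fingers":1}]'
python3 - <<'E'
from h import *
s=env.get_state();p=grab_frame('wrist');save(p,'w2');print(inv(np.load('q.npy'),s['position']))
E
```

```text
time: 4.5
position: [459.2, -139.1, 72.0]
orientation: [[-0.981, 0.194, -0.001], [0.194, 0.981, 0.0], [0.001, -0.0, -1.0]]
ft_force: [0.1, 0.1, -0.1]
gripper_width: 85.5
finger_force: 0.0
[-113.64947849   -5.33254987   72.03252202]
```

View pics/w2.png

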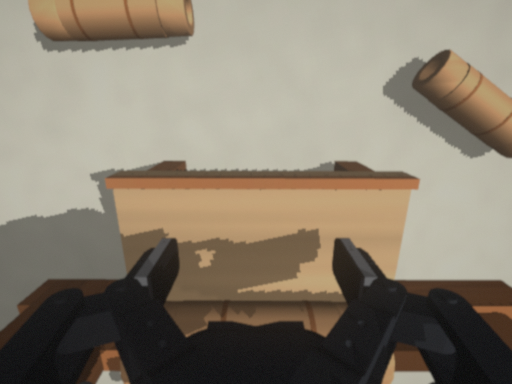

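```bash
python3 -m crank '[{"dx":10,"dy":-2,"dz":0,"wx":0,"wy":0,"wz":0,"fingers":1},{"dx":8,"dy":-1.6,"dz":0,"wx":0,"wy":0,"wz":0,"fingers":1},{"dx":6,"dy":-1.2,"dz":0,"wx":0,"wy":0,"wz":0,"fingers":1},{"dx":6,"dy":-1.2,"dz":0,"wx":0,"wy":0,"wz":0,"fingers":1},{"dx":6,"dy":-1.2,"dz":0,"wx":0,"wy":0,"wz":0,"fingers":1},{"dx":6,"dy":-1.2,"dz":0,"wx":0,"wy":0,"wz":0,"fingers":1},{"dx":5,"dy":-1,"dz":0,"wx":0,"wy":0,"wz":0,"fingers":1},{"dx":4,"dy":-0.8,"dz":0,"wx":0,"wy":0,"wz":0,"fingers":1},{"dx":3,"dy":-0.6,"dz":0,"wx":0,"wy":0,"wz":0,"fingers":1},{"dx":3,"dy":-0.6,"dz":0,"wx":0,"wy":0,"wz":0,"fingers":1}]'
python3 -m crank '[{"dx":3,"dy":-0.6,"dz":0,"wx":0,"wy":0,"wz":0,"fingers":1},{"dx":3,"dy":-0.6,"dz":0,"wx":0,"wy":0,"wz":0,"fingers":1},{"dx":3,"dy":-0.6,"dz":0,"wx":0,"wy":0,"wz":0,"fingers":1},{"dx":3,"dy":-0.6,"dz":0,"wx":0,"wy":0,"wz":0,"fingers":1},{"dx":0,"dy":0,"dz":0,"wx":0,"wy":0,"wz":0,"fingers":1}]'
python3 - <<'E'
from h import *
s=env.get_state();print(inv(np.load('q.npy'),s['position']))
for n in('top','scene'):
  p=grab_frame(n);save(p,n+'2')
  print(n,[(np.round(d['bbox']).tolist(),round(d['score'],2)) for d in spotter.find_in(p,'blank')[:4]])
E
```

```text
time: 5.8
position: [516.4, -151.3, 72.3]
orientation: [[-0.981, 0.196, -0.0], [0.196, 0.981, -0.0], [0.0, -0.0, -1.0]]
ft_force: [-0.4, -0.3, 0.8]
gripper_width: 85.4
finger_force: 0.2
time: 6.42
position: [528.5, -153.7, 72.3]
orientation: [[-0.981, 0.196, -0.0], [0.196, 0.981, -0.0], [-0.0, -0.0, -1.0]]
ft_force: [0.3, 0.3, 0.1]
gripper_width: 85.4
finger_force: 0.0
[-42.86700603  -5.98867725  72.26229531]
top [([230.0, 223.0, 25.0, 30.0], 0.86), ([276.0, 168.0, 13.0, 14.0], 0.7), ([310.0, 260.0, 24.0, 7.0], 0.54)]
scene [([224.0, 172.0, 29.0, 27.0], 0.65), ([294.0, 200.0, 12.0, 25.0], 0.58), ([275.0, 153.0, 17.0, 20.0], 0.43)]
```

```bash
python3 -m crank '[{"dx":-15,"dy":3,"dz":0,"wx":0,"wy":0,"wz":0,"fingers":1},{"dx":-15,"dy":3,"dz":20,"wx":0,"wy":0,"wz":0,"fingers":1},{"dx":-15,"dy":3,"dz":45,"wx":0,"wy":0,"wz":0,"fingers":0},{"dx":-10,"dy":10,"dz":50,"wx":0,"wy":0,"wz":0,"fingers":0},{"dx":0,"dy":30,"dz":50,"wx":0,"wy":0,"wz":0,"fingers":0},{"dx":0,"dy":30,"dz":30,"wx":0,"wy":0,"wz":0,"fingers":0},{"dx":0,"dy":10,"dz":0,"wx":0,"wy":0,"wz":0,"fingers":0},{"dx":0,"dy":0,"dz":0,"wx":0,"wy":0,"wz":0,"fingers":0}]'
python3 - <<'E'
from h import *
import pickle
s=env.get_state();p=grab_frame('wrist');save(p,'w3');pickle.dump((s,p),open('w3.pkl','wb'));print(s['position'])
j=cv2.resize(cv2.imread('pics/w3.png'),(800,600),interpolation=cv2.INTER_CUBIC);cv2.imwrite('pics/w3b.png',j)
E
```

```text
time: 7.62
position: [472.9, -64.2, 266.6]
orientation: [[-0.981, 0.194, -0.001], [0.194, 0.981, 0.0], [0.001, -0.0, -1.0]]
ft_force: [0.3, -0.2, -0.1]
gripper_width: 0.1
finger_force: 0.0
[472.92867646 -64.16282477 266.58263314]
```

View pics/w3b.png

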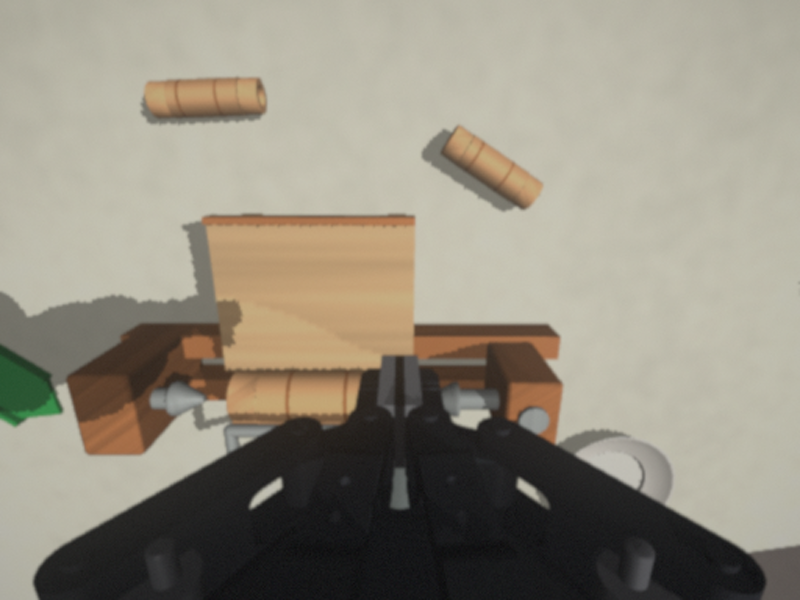

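Run:
```python
from h import *
import pickle
s,p=pickle.load(open('w3.pkl','rb'));q=np.load('q.npy')
F=lambda c,r:((c+.5)/1.5625-.5,(r+.5)/1.5625-.5)
for n,a,z in(('head tip',(206,398),90),('blank-',(228,396),85),('tb back -x top',(562,383),120),('tb back bottom',(547,345),35),('tb front top',(500,383),120),('rail end',(559,325),35),('rail end far',(559,358),35)): print(n,np.round(inv(q,atz(p,*F(*a),z,s)),1))
for y in(158,203):
  for X in((-32,y,120),(32,y,120),(-32,y,35)):
    u=proj(p,J(q,X),s); print(X,np.round(np.array(u)*1.5625))
P=s['position']
for X in((0,245,200),(0,235,82)): print(X,J(q,X)-P)
```

```text
head tip [  1.  -97.5  90. ]
blank- [  2.  -80.3  85. ]
tb back -x top [-31.7 199.2 120. ]
tb back bottom [-26.4 217.   35. ]
tb front top [-31.5 150.6 120. ]
rail end [-47.5 226.3  35. ]
rail end far [-12.4 230.5  35. ]
(-32, 158, 120) [509. 382.]
(32, 158, 120) [503. 451.]
(-32, 158, 35) [487. 339.]
(-32, 203, 120) [567. 382.]
(32, 203, 120) [557. 451.]
(-32, 203, 35) [533. 339.]
(0, 245, 200) [147.28630258 147.97617622 -66.58263314]
(0, 235, 82) [ 145.30601114  138.17421489 -184.58263314]
```

```bash
python3 -m crank '[{"dx":25,"dy":25,"dz":0,"wx":0,"wy":0,"wz":0,"fingers":0},{"dx":40,"dy":38,"dz":0,"wx":0,"wy":0,"wz":0,"fingers":0},{"dx":40,"dy":38,"dz":0,"wx":0,"wy":0,"wz":0,"fingers":0},{"dx":40,"dy":37,"dz":0,"wx":0,"wy":0,"wz":0,"fingers":0},{"dx":0,"dy":0,"dz":-30,"wx":0,"wy":0,"wz":0,"fingers":0},{"dx":0,"dy":0,"dz":-45,"wx":0,"wy":0,"wz":0,"fingers":0},{"dx":0,"dy":0,"dz":-45,"wx":0,"wy":0,"wz":0,"fingers":0},{"dx":0,"dy":0,"dz":-45,"wx":0,"wy":0,"wz":0,"fingers":0},{"dx":0,"dy":0,"dz":-22,"wx":0,"wy":0,"wz":0,"fingers":0},{"dx":0,"dy":0,"dz":0,"wx":0,"wy":0,"wz":0,"fingers":0}]'
python3 - <<'E'
from h import *
s=env.get_state();p=grab_frame('wrist');save(p,'w4');print(inv(np.load('q.npy'),s['position']))
E
```

```text
time: 8.93
position: [616.5, 71.3, 77.4]
orientation: [[-0.98, 0.198, -0.005], [0.198, 0.98, -0.002], [0.005, -0.003, -1.0]]
ft_force: [0.7, -0.7, 0.1]
gripper_width: 0.1
finger_force: 0.0
[ -1.17166314 232.03214827  77.36878733]
```

View pics/w4.png

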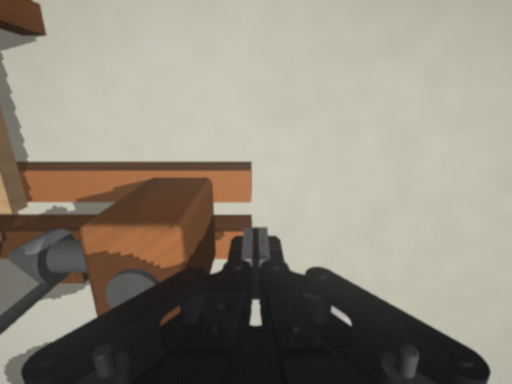

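```bash
python3 -m crank '[{"dx":-1,"dy":-5,"dz":0,"wx":0,"wy":0,"wz":0,"fingers":0},{"dx":-1,"dy":-5,"dz":0,"wx":0,"wy":0,"wz":0,"fingers":0},{"dx":-0.8,"dy":-4,"dz":0,"wx":0,"wy":0,"wz":0,"fingers":0},{"dx":-0.8,"dy":-4,"dz":0,"wx":0,"wy":0,"wz":0,"fingers":0},{"dx":-0.8,"dy":-4,"dz":0,"wx":0,"wy":0,"wz":0,"fingers":0},{"dx":-0.8,"dy":-4,"dz":0,"wx":0,"wy":0,"wz":0,"fingers":0},{"dx":-0.8,"dy":-4,"dz":0,"wx":0,"wy":0,"wz":0,"fingers":0},{"dx":-0.8,"dy":-4,"dz":0,"wx":0,"wy":0,"wz":0,"fingers":0}]'
python3 -m crank '[{"dx":-0.8,"dy":-4,"dz":0,"wx":0,"wy":0,"wz":0,"fingers":0},{"dx":-0.8,"dy":-4,"dz":0,"wx":0,"wy":0,"wz":0,"fingers":0},{"dx":-0.8,"dy":-4,"dz":0,"wx":0,"wy":0,"wz":0,"fingers":0},{"dx":-0.8,"dy":-4,"dz":0,"wx":0,"wy":0,"wz":0,"fingers":0},{"dx":-0.8,"dy":-4,"dz":0,"wx":0,"wy":0,"wz":0,"fingers":0}]'
```

```text
time: 9.98
position: [612.2, 41.4, 81.0]
orientation: [[-0.981, 0.193, 0.002], [0.193, 0.981, 0.002], [-0.001, 0.003, -1.0]]
ft_force: [0.8, 5.3, 3.2]
gripper_width: -0.0
finger_force: 2.5
time: 10.6
position: [608.1, 21.4, 81.0]
orientation: [[-0.981, 0.193, 0.002], [0.193, 0.981, 0.002], [-0.001, 0.003, -1.0]]
ft_force: [1.4, 5.9, 3.4]
gripper_width: 0.2
finger_force: 2.6
```

```bash
python3 -m crank '[{"dx":-0.6,"dy":-3,"dz":0,"wx":0,"wy":0,"wz":0,"fingers":0},{"dx":-0.6,"dy":-3,"dz":0,"wx":0,"wy":0,"wz":0,"fingers":0},{"dx":-0.6,"dy":-3,"dz":0,"wx":0,"wy":0,"wz":0,"fingers":0},{"dx":-0.6,"dy":-3,"dz":0,"wx":0,"wy":0,"wz":0,"fingers":0},{"dx":-0.6,"dy":-3,"dz":0,"wx":0,"wy":0,"wz":0,"fingers":0},{"dx":-0.6,"dy":-3,"dz":0,"wx":0,"wy":0,"wz":0,"fingers":0},{"dx":-0.6,"dy":-3,"dz":0,"wx":0,"wy":0,"wz":0,"fingers":0},{"dx":-0.6,"dy":-3,"dz":0,"wx":0,"wy":0,"wz":0,"fingers":0}]'
python3 -m crank '[{"dx":-0.6,"dy":-3,"dz":0,"wx":0,"wy":0,"wz":0,"fingers":0},{"dx":-0.6,"dy":-3,"dz":0,"wx":0,"wy":0,"wz":0,"fingers":0},{"dx":-0.6,"dy":-3,"dz":0,"wx":0,"wy":0,"wz":0,"fingers":0},{"dx":0,"dy":0,"dz":0,"wx":0,"wy":0,"wz":0,"fingers":0}]'
python3 - <<'E'
from h import *
s=env.get_state();print(inv(np.load('q.npy'),s['position']))
p=grab_frame('scene');save(p,'s5')
cv2.imwrite('pics/s5c.png',cv2.resize(cv2.imread('pics/s5.png')[120:260,160:340],None,fx=4,fy=4,interpolation=cv2.INTER_CUBIC))
E
```

```text
time: 11.6
position: [603.4, -2.3, 81.0]
orientation: [[-0.981, 0.193, 0.001], [0.193, 0.981, 0.003], [-0.001, 0.003, -1.0]]
ft_force: [1.3, 6.5, 3.5]
gripper_width: 0.1
finger_force: 2.9
time: 12.1
position: [601.5, -11.9, 81.0]
orientation: [[-0.981, 0.194, 0.001], [0.194, 0.981, 0.002], [-0.001, 0.002, -1.0]]
ft_force: [0.2, 5.0, 2.7]
gripper_width: 0.1
finger_force: 2.6
[  0.58275231 147.50568105  80.9785758 ]
```

View pics/s5c.png

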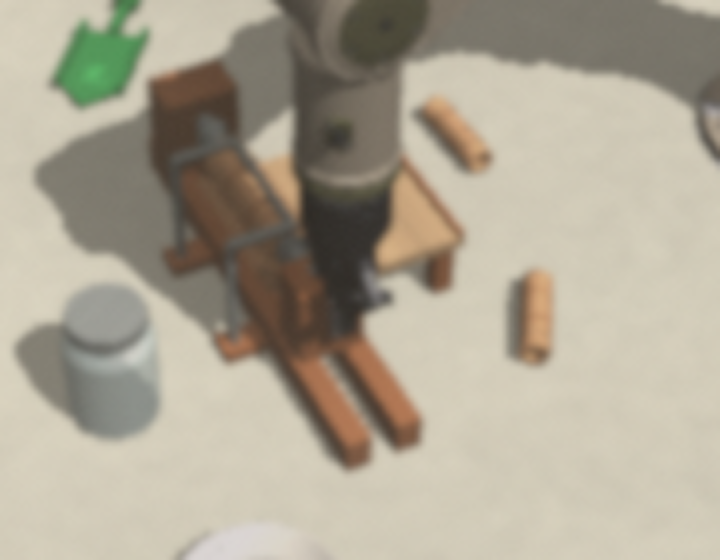

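```bash
python3 -m crank '[{"dx":-0.4,"dy":-2,"dz":0,"wx":0,"wy":0,"wz":0,"fingers":0},{"dx":-0.4,"dy":-2,"dz":0,"wx":0,"wy":0,"wz":0,"fingers":0},{"dx":-0.4,"dy":-2,"dz":0,"wx":0,"wy":0,"wz":0,"fingers":0},{"dx":-0.4,"dy":-2,"dz":0,"wx":0,"wy":0,"wz":0,"fingers":0}]'|egrep 'pos|ft'
python3 -m crank '[{"dx":-0.4,"dy":-2,"dz":0,"wx":0,"wy":0,"wz":0,"fingers":0},{"dx":-0.4,"dy":-2,"dz":0,"wx":0,"wy":0,"wz":0,"fingers":0}]'|egrep 'pos|ft'
```

```text
position: [599.9, -19.4, 80.9]
ft_force: [0.5, 6.7, 4.2]
position: [599.2, -23.3, 80.9]
ft_force: [0.6, 6.3, 4.2]
```

```bash
python3 -m crank '[{"dx":-0.3,"dy":-1.5,"dz":0,"wx":0,"wy":0,"wz":0,"fingers":0},{"dx":-0.3,"dy":-1.5,"dz":0,"wx":0,"wy":0,"wz":0,"fingers":0}]'|egrep 'pos|ft'
python3 -m crank '[{"dx":-0.2,"dy":-1,"dz":0,"wx":0,"wy":0,"wz":0,"fingers":0},{"dx":-0.2,"dy":-1,"dz":0,"wx":0,"wy":0,"wz":0,"fingers":0}]'|egrep 'pos|ft'
```

```text
position: [598.6, -26.4, 80.9]
ft_force: [0.0, 7.4, 4.4]
position: [598.2, -28.4, 81.0]
ft_force: [0.4, 7.0, 3.9]
```

```bash
python3 -m crank '[{"dx":-0.2,"dy":-1,"dz":0,"wx":0,"wy":0,"wz":0,"fingers":0},{"dx":-0.2,"dy":-1,"dz":0,"wx":0,"wy":0,"wz":0,"fingers":0}]'|egrep 'pos|ft'
```

```text
position: [597.8, -30.2, 81.0]
ft_force: [1.2, 7.3, 3.8]
```

```bash
python3 -m crank '[{"dx":-0.2,"dy":-1,"dz":0,"wx":0,"wy":0,"wz":0,"fingers":0},{"dx":-0.2,"dy":-1,"dz":0,"wx":0,"wy":0,"wz":0,"fingers":0}]'|egrep 'pos|ft'
```

```text
position: [597.6, -31.3, 81.0]
ft_force: [0.2, 10.4, 4.5]
```

```bash
python3 -m crank '[{"dx":-0.2,"dy":-1,"dz":0,"wx":0,"wy":0,"wz":0,"fingers":0},{"dx":-0.2,"dy":-1,"dz":0,"wx":0,"wy":0,"wz":0,"fingers":0}]'|egrep 'pos|ft'
```

```text
position: [597.5, -32.2, 81.3]
ft_force: [1.0, 13.1, 5.7]
```

```bash
python3 -m crank '[{"dx":-0.2,"dy":-1,"dz":0,"wx":0,"wy":0,"wz":0,"fingers":0}]'|egrep 'pos|ft'
```

```text
position: [597.5, -32.6, 81.4]
ft_force: [1.0, 13.2, 7.7]
```

```bash
python3 -m crank '[{"dx":-0.2,"dy":-1,"dz":0,"wx":0,"wy":0,"wz":0,"fingers":0}]'|egrep 'pos|ft'
```

```text
position: [597.5, -33.0, 81.5]
ft_force: [0.8, 14.7, 8.2]
```

```bash
python3 -m crank '[{"dx":-0.2,"dy":-1,"dz":0,"wx":0,"wy":0,"wz":0,"fingers":0}]'|egrep 'pos|ft'
python3 - <<'E'
from h import *
import pickle
p=grab_frame('top');save(p,'t6');pickle.dump(p,open('t6.pkl','wb'))
print([(np.round(d['bbox'],1).tolist(),round(d['score'],2)) for d in spotter.find_in(p,'blank')[:4]])
cv2.imwrite('pics/t6c.png',cv2.resize(cv2.imread('pics/t6.png')[130:210,220:370],None,fx=5,fy=5,interpolation=cv2.INTER_CUBIC))
E
```

```text
position: [597.5, -33.4, 81.6]
ft_force: [1.8, 17.9, 7.3]
[([308.6, 175.9, 49.4, 22.8], 0.94), ([308.1, 258.6, 33.1, 6.1], 0.89)]
```

View pics/t6c.png

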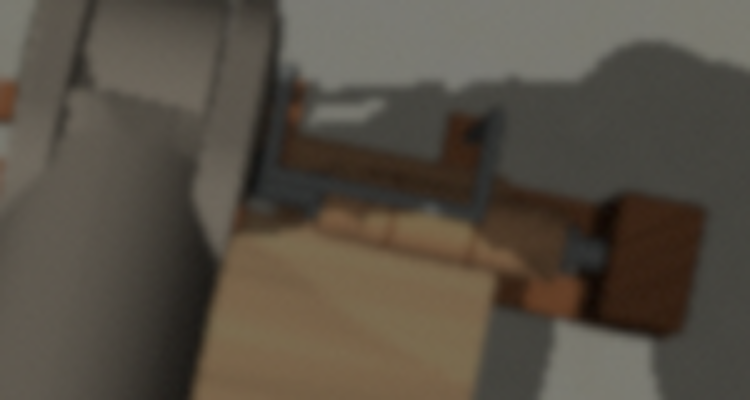

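```bash
python3 -m crank '[{"dx":1,"dy":5,"dz":0,"wx":0,"wy":0,"wz":0,"fingers":0},{"dx":2,"dy":10,"dz":0,"wx":0,"wy":0,"wz":0,"fingers":0},{"dx":4,"dy":20,"dz":0,"wx":0,"wy":0,"wz":0,"fingers":0},{"dx":6,"dy":30,"dz":0,"wx":0,"wy":0,"wz":0,"fingers":0},{"dx":0,"dy":0,"dz":40,"wx":0,"wy":0,"wz":0,"fingers":0},{"dx":0,"dy":0,"dz":50,"wx":0,"wy":0,"wz":0,"fingers":0},{"dx":-40,"dy":0,"dz":20,"wx":0,"wy":0,"wz":0,"fingers":0},{"dx":-50,"dy":0,"dz":20,"wx":0,"wy":0,"wz":0,"fingers":0},{"dx":-50,"dy":0,"dz":0,"wx":0,"wy":0,"wz":0,"fingers":0},{"dx":-20,"dy":-20,"dz":0,"wx":0,"wy":0,"wz":0,"fingers":0}]'
python3 -m crank '[{"dx":0,"dy":-50,"dz":0,"wx":0,"wy":0,"wz":0,"fingers":0},{"dx":0,"dy":-50,"dz":0,"wx":0,"wy":0,"wz":0,"fingers":0},{"dx":0,"dy":-50,"dz":0,"wx":0,"wy":0,"wz":0,"fingers":0},{"dx":0,"dy":-30,"dz":0,"wx":0,"wy":0,"wz":0,"fingers":0},{"dx":0,"dy":0,"dz":0,"wx":0,"wy":0,"wz":0,"fingers":0},{"dx":0,"dy":0,"dz":0,"wx":0,"wy":0,"wz":0,"fingers":0}]'
python3 - <<'E'
from h import *
import pickle
s=env.get_state();p=grab_frame('wrist');save(p,'w7');pickle.dump((s,p),open('w7.pkl','wb'));print(inv(np.load('q.npy'),s['position']))
j=cv2.resize(cv2.imread('pics/w7.png'),(800,600),interpolation=cv2.INTER_CUBIC);cv2.imwrite('pics/w7b.png',j)
E
```

```text
time: 15.88
position: [446.7, 7.5, 210.3]
orientation: [[-0.981, 0.191, -0.0], [0.191, 0.981, 0.001], [0.001, 0.001, -1.0]]
ft_force: [-0.5, -0.9, 0.3]
gripper_width: 0.0
finger_force: 0.0
time: 16.62
position: [449.0, -173.3, 210.0]
orientation: [[-0.981, 0.194, -0.001], [0.194, 0.981, 0.0], [0.001, 0.0, -1.0]]
ft_force: [-0.1, 0.8, -0.2]
gripper_width: 0.2
finger_force: 0.0
[-116.93978376  -40.91053905  210.02943306]
```

View pics/w7b.png

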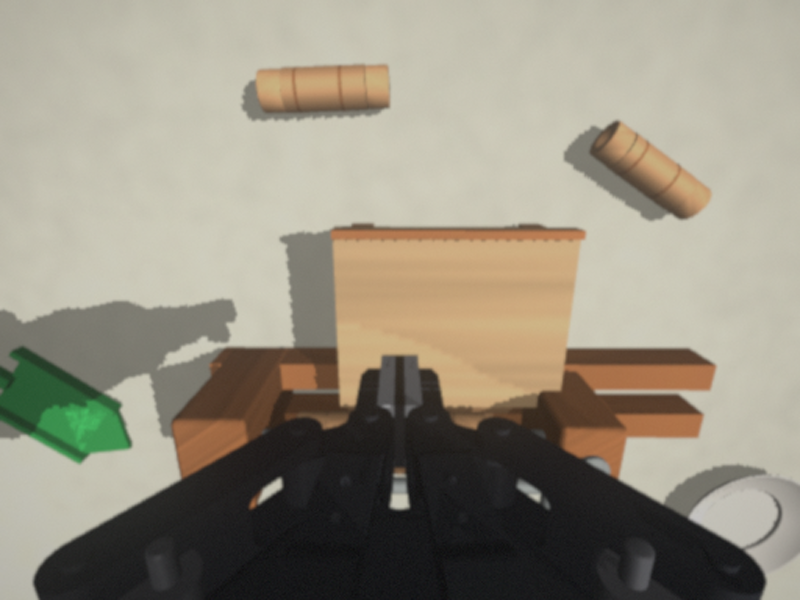

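```bash
python3 -m crank '[{"dx":0,"dy":0,"dz":30,"wx":0,"wy":0,"wz":0,"fingers":1},{"dx":0,"dy":0,"dz":30,"wx":0,"wy":0,"wz":0,"fingers":1},{"dx":10,"dy":0,"dz":20,"wx":0,"wy":0,"wz":0,"fingers":1},{"dx":0,"dy":0,"dz":0,"wx":0,"wy":0,"wz":0,"fingers":1},{"dx":0,"dy":0,"dz":0,"wx":0,"wy":0,"wz":0,"fingers":1},{"dx":0,"dy":0,"dz":0,"wx":0,"wy":0,"wz":0,"fingers":1}]'
python3 - <<'E'
from h import *
import pickle
s=env.get_state();p=grab_frame('wrist');save(p,'w8');pickle.dump((s,p),open('w8.pkl','wb'));print(inv(np.load('q.npy'),s['position']))
j=cv2.resize(cv2.imread('pics/w8.png')[200:320,120:400],None,fx=2.85,fy=2.85,interpolation=cv2.INTER_CUBIC);cv2.imwrite('pics/w8b.png',j)
E
```

```text
time: 17.42
position: [458.0, -174.2, 289.3]
orientation: [[-0.981, 0.195, -0.002], [0.195, 0.981, 0.0], [0.002, 0.0, -1.0]]
ft_force: [-0.0, 0.3, 0.1]
gripper_width: 85.4
finger_force: 0.0
[-107.86990912  -40.06182414  289.302995  ]
```

View pics/w8b.png

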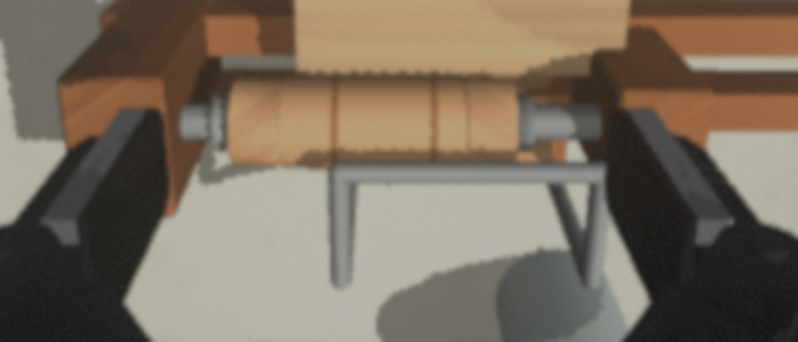

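Run:
```python
from h import *
import pickle
s,p=pickle.load(open('w8.pkl','rb'));q=np.load('q.npy')
g=p['color'][200+38:200+46].mean(0).astype(int)
print([(u,*g[u]) for u in list(range(182,206))+list(range(296,318))])
for X in((0,-97.5-16.5,90),(0,-97.5-22,90),(0,26,90),(0,31.5,90)): print(X,np.round(proj(p,J(q,X),s),1))
```

```text
[(182, np.int64(98), np.int64(76), np.int64(61)), (183, np.int64(111), np.int64(100), np.int64(91)), (184, np.int64(124), np.int64(122), np.int64(118)), (185, np.int64(127), np.int64(129), np.int64(125)), (186, np.int64(127), np.int64(129), np.int64(125)), (187, np.int64(127), np.int64(129), np.int64(126)), (188, np.int64(127), np.int64(129), np.int64(126)), (189, np.int64(127), np.int64(128), np.int64(125)), (190, np.int64(125), np.int64(127), np.int64(124)), (191, np.int64(118), np.int64(120), np.int64(116)), (192, np.int64(104), np.int64(105), np.int64(102)), (193, np.int64(100), np.int64(101), np.int64(98)), (194, np.int64(118), np.int64(120), np.int64(117)), (195, np.int64(135), np.int64(137), np.int64(133)), (196, np.int64(133), np.int64(135), np.int64(131)), (197, np.int64(113), np.int64(115), np.int64(112)), (198, np.int64(96), np.int64(92), np.int64(86)), (199, np.int64(122), np.int64(102), np.int64(83)), (200, np.int64(165), np.int64(132), np.int64(96)), (201, np.int64(180), np.int64(144), np.int64(103)), (202, np.int64(182), np.int64(146), np.int64(104)), (203, np.int64(18
[... 696 characters left out ...]
p.int64(120)), (307, np.int64(126), np.int64(128), np.int64(124)), (308, np.int64(127), np.int64(129), np.int64(125)), (309, np.int64(127), np.int64(129), np.int64(125)), (310, np.int64(127), np.int64(129), np.int64(125)), (311, np.int64(127), np.int64(129), np.int64(125)), (312, np.int64(127), np.int64(129), np.int64(125)), (313, np.int64(127), np.int64(128), np.int64(125)), (314, np.int64(127), np.int64(129), np.int64(125)), (315, np.int64(127), np.int64(129), np.int64(125)), (316, np.int64(126), np.int64(128), np.int64(124)), (317, np.int64(125), np.int64(126), np.int64(122))]
(0, -114.0, 90) [203.5 241.6]
(0, -119.5, 90) [199.6 241.6]
(0, 26, 90) [300.6 241.9]
(0, 31.5, 90) [304.4 241.9]
```

Run:
```python
from h import *
import pickle
from scipy.optimize import brentq
q=np.load('q.npy')
def ysolve(s,p,u,r):
    C=inv(q,cam(p,s)[0][:3,3]); d=np.array([C[0],C[2]-90]); d/=np.linalg.norm(d)
    return brentq(lambda y: proj(p,J(q,(r*d[0],y,90+r*d[1])),s)[0]-u,-300,300)
s,p=pickle.load(open('w8.pkl','rb'))
hb=ysolve(s,p,193.6,15);h1=ysolve(s,p,199.2,22);t1=ysolve(s,p,301.7,22);tb=ysolve(s,p,305.7,15)
print('headbase',hb,'blank',h1,t1,'tailbase',tb,'gaps',h1-hb,tb-t1,'length',t1-h1)
# green-minus-blue and brightness profiles around head cone in w1,w3
for n in('w1','w3'):
    s,p=pickle.load(open(n+'.pkl','rb')); u,v=proj(p,J(q,(0,-97.5,90)),s); v=int(round(v)); u=int(u)
    g=p['color'][v-1:v+2].mean(0).astype(int); print(n,u,v,[(k,int(g[k].sum())//3,int(g[k][0]-g[k][2])) for k in range(u-32,u+8)])
```

```text
headbase -124.81552694982327 blank -115.61380079251605 23.800965344240613 tailbase 30.56090073907645 gaps 9.20172615730722 6.759935394835839 length 139.41476613675667
w1 182 231 [(150, 96, 23), (151, 123, 6), (152, 131, 1), (153, 132, 1), (154, 131, 1), (155, 132, 1), (156, 132, 1), (157, 132, 2), (158, 127, 1), (159, 114, 1), (160, 111, 1), (161, 133, 1), (162, 142, 1), (163, 144, 1), (164, 145, 0), (165, 145, 0), (166, 146, 1), (167, 148, 1), (168, 149, 1), (169, 148, 1), (170, 147, 1), (171, 146, 1), (172, 145, 0), (173, 144, 0), (174, 143, 0), (175, 143, 0), (176, 141, 2), (177, 138, 1), (178, 134, 1), (179, 130, 1), (180, 120, 4), (181, 104, 11), (182, 83, 28), (183, 72, 45), (184, 71, 50), (185, 70, 50), (186, 68, 48), (187, 68, 48), (188, 69, 47), (189, 68, 49)]
w3 131 254 [(99, 136, 1), (100, 137, 2), (101, 137, 1), (102, 137, 0), (103, 136, 1), (104, 132, 1), (105, 124, 1), (106, 127, 1), (107, 142, 1), (108, 148, 1), (109, 150, 1), (110, 151, 1), (111, 152, 1), (112, 154, 1), (113, 155, 1), (114, 156, 1), (115, 157, 0), (116, 156, 1), (117, 155, 1), (118, 154, 2), (119, 153, 2), (120, 153, 1), (121, 152, 0), (122, 152, 1), (123, 152, 1), (124, 152, 1), (125, 151, 1), (126, 148, 1), (127, 145, 2), (128, 140, 1), (129, 130, 2), (130, 108, 4), (131, 92, 16), (132, 91, 41), (133, 99, 64), (134, 108, 78), (135, 112, 81), (136, 109, 80), (137, 105, 75), (138, 99, 68)]
```

Run:
```python
from h import *
import pickle
from scipy.optimize import brentq
q=np.load('q.npy')
def ysolve(s,p,u,r):
    C=inv(q,cam(p,s)[0][:3,3]); d=np.array([C[0],C[2]-90]); d/=np.linalg.norm(d)
    return brentq(lambda y: proj(p,J(q,(r*d[0],y,90+r*d[1])),s)[0]-u,-300,300)
for n,b,t in(('w1',160.6,181.4),('w3',106.6,130.3)):
    s,p=pickle.load(open(n+'.pkl','rb')); print(n,ysolve(s,p,b,15),ysolve(s,p,t,3))
s,p=pickle.load(open('w1.pkl','rb')); u,v=proj(p,J(q,(0,98,90)),s); v=int(round(v)); u=int(u)
g=p['color'][v-1:v+2].mean(0).astype(int); print(u,[(k,int(g[k].sum())//3) for k in range(u-6,u+32)])
```

```text
w1 -124.25750852094127 -98.05599116580105
w3 -123.45879741905414 -97.84528739036925
314 [(308, 72), (309, 71), (310, 72), (311, 72), (312, 71), (313, 70), (314, 74), (315, 90), (316, 101), (317, 104), (318, 106), (319, 107), (320, 107), (321, 108), (322, 109), (323, 109), (324, 110), (325, 110), (326, 110), (327, 110), (328, 111), (329, 111), (330, 111), (331, 113), (332, 116), (333, 125), (334, 133), (335, 139), (336, 141), (337, 141), (338, 141), (339, 140), (340, 140), (341, 141), (342, 141), (343, 140), (344, 140), (345, 140)]
```

```bash
python3 -c "
from station import job
print(job.job_done())"
```

```text
the job is handed in; nothing more can be done
None
```

I rolled the blank under the guard bar into the cradle and pushed the tailstock up until it stopped at about 18 N. The last picture and measurements show both centres home to within about 1 mm and the blank held between them. I then backed the arm off and handed the job in at about 17.5 s; no verdict came back.

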